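Release a denture flask from the ratchet bench press

TASK

The denture flask has finished its time under the ratchet press. Lift the press's pawl out of the ratchet wheel and throw it right back so that it stays clear, turn the wheel backward by its crank handle until the ram has risen clear of the flask and stays up, then draw the flask out by its wooden handle along the bed to the front stop pins and let go. Keep the flask flat on the bed and leave the other things on the bench where they are.

Things in the scene. Friction and masses are not known exactly. Their poses are not given: they have to be found in the camera images.
- press: Blue cast C-frame bench press fixed to the bench, base 257 x 110 mm, 200 mm tall. Origin: on the ram's axis at bench height; z up; own -x is its open front, where the flask is drawn out; the wheel's shaft lies along y, the wheel on the +y side, roughly facing the robot. Base x -152..+105; column x +52..+102; head x -33..+102, y -26..+26, z 115..185 mm. Top of the steel bed z = 14 mm.
- pawl (a joint): Pawl's hinge, rad, about the press's y axis through pawl_pivot. -0.1 to 0.2 with the nose in the wheel's teeth, where it drops by its own weight; grows as the pawl is lifted up and over, away from the wheel, toward the press's +x. Upright at about 1.0; beyond that it falls back by its own weight on its rest at 2.15 and stays.
- pawl_grip (a point): Middle of the pawl's red round handle pin, 15 mm thick, 50 mm long, along the press's y axis (press y = 46 to 96 mm, this point 72), 36 mm from pawl_pivot, about which it turns with the pawl. Nothing stands above it.
- pawl_pivot (a point): Point on the pawl's hinge axis (the axis is the press's own y), level in y with pawl_grip; press frame (91.6, 72, 176) mm.
- ratchet_wheel (a joint): Wheel's hinge, rad, about the press's y axis. Starts at 0 to 0.25, grows as it turns backward: the crank handle goes from the press's -x side up, over the top, to +x (seen by the robot: right, up, left). Stop at 2.25. Each rad lifts the ram 14 mm. With the pawl in, the teeth block it at about 0.3: never force it. Friction (0.25 Nm) holds wheel and ram where they are left.
- crank_grip (a point): Middle of the wheel's black spinning crank handle, 19 mm thick, 56 mm long, along the press's y axis (press y = 46 to 101 mm, this point 75), 42 mm from the wheel's axis; at wheel joint 0 it is level with the axis on its -x side, and it turns with the wheel. The wheel is 114 mm across, press y = 33 to 43.
- wheel_axis (a point): Point on the wheel's axis, level in y with crank_grip; press frame (20, 75, 148) mm.
- ram (a joint): Height of the ram over its lowest place, m (0.014 x wheel angle, to 0.0315). A square steel bar with a foot 52 mm across; under the foot a centring boss 26 mm thick and 10 mm long sits in the recess of the flask's lid and leaves it at a ram height of about 0.009.
- flask: Round brass denture flask, 84 mm across, 58 mm tall, about 0.6 kg, loose, on the press bed under the ram; its lid has a recess 35 mm wide and 12 mm deep; round it a steel strap with a wooden handle. Origin: centre of its underside; z up; the handle points along its own -x.
- flask_grip (a point): Middle of the flask's wooden handle, a level bar 16 mm wide (flask's y), 20 mm tall and 62 mm long (flask's x), its middle 35 mm above the flask's underside and 100 mm from the flask's axis.
- cast_pink: Dental cast with pink gums, 55 x 65 x 31 mm, loose on the bench to the right of the press, toward the back; leave alone. Origin: centre of its underside.
- white_tub: White plastic tub with lid, 58 mm across and 40 mm tall, loose on the bench to the right; leave alone. Origin: centre of its underside.
- bed_stop (a point): Midpoint between the two steel stop pins at the front of the bed, at bed height; press frame (-136.5, 0, 14) mm. The pins are 10 mm thick, 14 mm high, 44 mm apart; the flask's handle passes between and above them and the flask stops against them with its centre 95 mm in front of the ram's axis.
- petri_dish: Clear flat glass dish, 61 mm across and 12 mm tall, loose on the bench to the left of and nearer than the press; leave alone. Origin: centre of its underside.

How it is judged:
By the outcome, as a careful person would: the job done as asked, in the order asked, and still so for the second after the job is handed in, with the robot touching nothing.
It also fails if it takes over 67 s, if anything falls off the work surface, if the arm or the gripper's body presses on something with over 40 N, if the wrist force passes 120 N, or if a joint passes its speed limit or range.

ROBOT

A 6-joint arm with a two-finger parallel gripper is mounted at the origin on a cart in front of the work surface, level with it; the furniture and walls round the work are solid. World frame = base frame: x ahead of the robot, y to its left, z up, the work surface at z = 0. Lengths are in m, angles in rad, forces in N, time in s.
With the tool pointing down it reaches from about 0.35 to 0.975 m from the base axis. Payload 4.9 kg.
Tool frame: the origin (TCP) lies midway between the tips of the shut fingers; the grasp point (between the pads) lies 19 mm behind it; z points along the fingers, y is the line along which they close (so a half turn about z gives the same grasp; the last joint's range is limited). The gripper opens to 85 mm and grips with 20 to 120 N. Pads are 22 mm wide; open, the fingers measure 114 mm over their backs; the gripper's body (76 mm by 85 mm) begins 54 mm behind the grasp point. The pads swing forward as they close: fully open they stand 13 mm farther back than shut.
Start: joints at [-0.119, 0.053, 1.613, -0, 1.476, -0.119], TCP at [0.625, 0, 0.231] pointing down, gripper open.
Joint ranges: [-3.01, 3.01], [-1.01, 2.22], [0.06, 2.58], [-1.02, 4.17], [0.09, 2.62], [-3.14, 3.14]. Speed limits (rad/s): [2.57, 2.57, 3.14, 3.14, 3.14, 3.14].

INTERFACE

Orientations are given as a unit quaternion [w, x, y, z].
In Python, from plant import * gives the robot as it stands.
- The arm moves only by the tool jog_arm, never from a script. Its argument "targets" is a list of rows, each a list of 3 entries, a list of its own where there are three numbers: the shift along the tool's x, y, z in units of 25 mm (1.0 is 25 mm), then the turn, a rotation vector about the tool's x, y, z in units of 8 degrees (1.0 is 8 degrees), then the opening in per cent of the stroke, from 0 (shut) to 100 (fully open). A call has 1 to 8 rows; each row is the pose to reach, as a shift and turn from the pose commanded when the call began, along the tool's axes at that moment; what a row does not reach only later rows make up. A row lasts 1/8 s, in which the tool goes at most 62.5 mm and 10.7 degrees, less where a joint would pass 70% of its speed; a pose out of reach is approached as far as the arm can. A call with a gripper value outside its range is refused whole. The fingers move at their own pace and stop on an object; the grip force is fixed at half the most. Time passes only in rows, so rows that repeat a pose let the fingers close. It gives the time, the measured TCP pose, the force, the opening and the grip force at its end, in the units of the state.
- state(): the state, without advancing time (a new reading comes with each control period).
- grab_frame(name): name is "scene" or "side" or "wrist"; returns (picture, depth): 384x512x3 uint8, red, green, blue; 384x512 float32, m along the optical axis (not along the pixel's ray), 0 where there is no reading.
- camera_params(name): a dict with "fovy" (degrees; the focal length in pixels is half the picture's height over the tangent of half this angle, whatever the lens; pixels are square), "cx", "cy" (the principal point, pixels), "rvec" (rotation vector, rad) and "tvec" (3), from world to camera coordinates, as OpenCV has them; the wrist camera has in their place "hand_eye" (4x4, takes a point from camera to tool coordinates, whose origin is the TCP and whose axes are the flange's). Camera axes: x right, y down, z forward; pixel columns grow to the right and rows downward; lengths in m; the calibration is good to about 2 mm. The wrist camera is an equidistant fisheye: a pixel r from the principal point sees the ray r / f radians off the axis. A picture is of the moment at which its call begins: read the wrist's pose just before it. camera_params takes no time and is no camera call.
- job_done(): hands the job in; it is judged then, once.
The state is a dict: "time": time; "joint_pos": joint angles; "joint_vel": joint speeds; "joint_efforts": joint torques, N m; "tool_pos": TCP position; "tool_rot": TCP orientation; "contact_force": force on the tool from outside, world axes, zero at the start; "ft_torque": the same for the moment, N m; "gripper_width": opening from 0.0 (shut) to 1.0 (fully open); "grasp_force": force on a finger pad.
Only numpy, scipy, OpenCV 4.12 (cv2) and the standard library are available. Lean on these libraries where they do the work, as an engineer would, in place of code of your own. Each camera call takes 0.05 s, during which the arm holds its last target. There are 200 camera calls.

## Working session

There is one attempt and no reset: what is moved stays moved. The work goes in short steps, Python scripts to look and compute and a tool call to move; the robot and the scene stay as the last step left them, time stands still between calls to the robot, and variables do not carry over. Pictures are saved under pics/ and viewed, at most 10 in all, crops included, and the job is handed in when it is done.

Besides the shell and the picture viewer there is one more tool, called after "Call:" as name(argument=value, ...), one argument or row to a line, values as JSON. jog_arm: Moves the arm, as the interface text tells. Its arguments: {"type":"object","properties":{"targets":{"type":"array"}},"required":["targets"]}

```bash
mkdir -p pics; ls; cat > h.py <<'E'
from plant import *
import numpy as np, cv2
from scipy.spatial.transform import Rotation as R
def K(p):
    f=192/np.tan(np.radians(p["fovy"])/2); return f,p["cx"],p["cy"]
def pts(name,depth):
    p=camera_params(name); f,cx,cy=K(p)
    v,u=np.mgrid[0:384,0:512]
    P=np.stack([(u-cx)/f*depth,(v-cy)/f*depth,depth],-1)
    Rm=cv2.Rodrigues(np.array(p["rvec"],float))[0]
    return (P-np.array(p["tvec"]).ravel())@Rm
E
python3 - <<'E'
from h import *
for n in("scene","side"):
    im,d=grab_frame(n); np.savez(f"{n}0.npz",im=im,d=d)
    cv2.imwrite(f"pics/{n}0.png",cv2.resize(im[...,::-1],(800,600)))
    p=camera_params(n); print(n,p, (d>0).mean())
    Rm=cv2.Rodrigues(np.array(p["rvec"],float))[0]; print("cam",-Rm.T@np.array(p["tvec"]).ravel(), "fwd",Rm[2])
print(camera_params("wrist")); print(state())
E
```

```text
pics
scene {'fovy': 50.43345081296329, 'cx': 257.7712850263462, 'cy': 190.41144609640602, 'rvec': array([ 2.38820013, -0.66399394,  0.25726508]), 'tvec': array([-0.48648958,  0.25808073,  0.95896923])} 0.9961496988932291
cam [ 0.19245082 -0.58929483  0.9157478 ] fwd [ 0.33885109  0.53015594 -0.77724811]
side {'fovy': 46.612289394102206, 'cx': 250.65492284118812, 'cy': 189.29595003144732, 'rvec': array([ 2.54689502, -0.09581549,  0.01207684]), 'tvec': array([-0.50916738,  0.0772472 ,  1.4681496 ])} 0.9962819417317709
cam [ 0.46937865 -0.79172274  1.25440846] fwd [ 0.02966694  0.55801422 -0.82930091]
{'fovy': 65.70646984690485, 'cx': 253.96640170683943, 'cy': 191.72414561268442, 'hand_eye': array([[-1.38163859e-03, -9.56713141e-01, -2.91029305e-01,
         7.31840278e-02],
       [ 9.99998866e-01, -1.49622958e-03,  1.71204335e-04,
        -5.84492506e-05],
       [-5.99240093e-04, -2.91028738e-01,  9.56714124e-01,
        -1.42926643e-01],
       [ 0.00000000e+00,  0.00000000e+00,  0.00000000e+00,
         1.00000000e+00]])}
{'time': 0.1, 'joint_pos': array([-1.18997764e-01,  5.33163898e-02,  1.61417589e+00,  1.34861976e-05,
        1.47598093e+00, -1.19009557e-01]), 'joint_vel': array([ 8.23071223e-04, -3.33917745e-04, -2.36182093e-03, -1.93526090e-03,
        2.46755624e-03,  3.00784106e-05]), 'joint_efforts': array([ 6.14647306e-04, -3.94903493e+01, -3.71363103e+01, -4.52310599e-05,
        3.99340541e-03, -4.17574097e-05]), 'tool_pos': array([6.24433865e-01, 7.32816628e-05, 2.30158641e-01]), 'tool_rot': array([-7.43259016e-04,  7.07102755e-01,  7.07110182e-01, -5.75961511e-04]), 'contact_force': array([ 0.62220761, -0.48801088,  0.17295922]), 'ft_torque': array([0.01788981, 0.00703681, 0.01420962]), 'grasp_force': 0.0, 'gripper_width': 0.9983009130512863}
```

View pics/scene0.png

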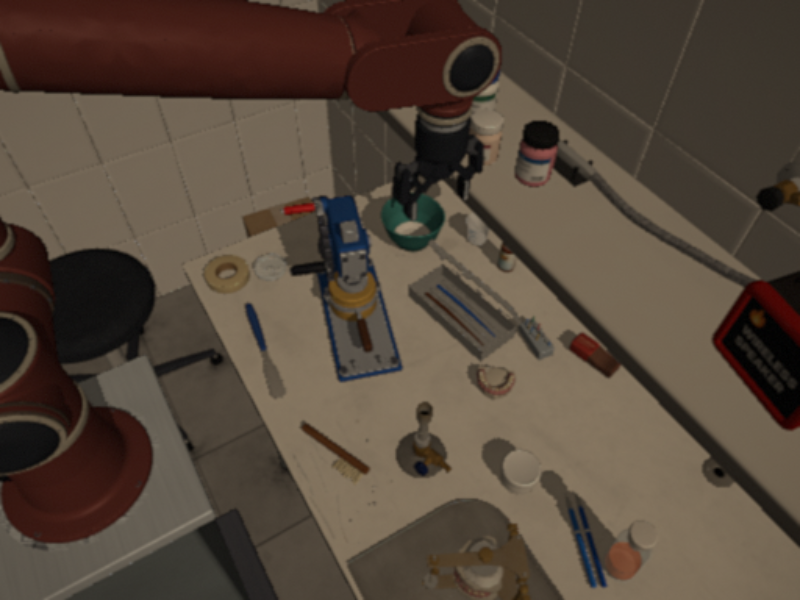

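View pics/side0.png

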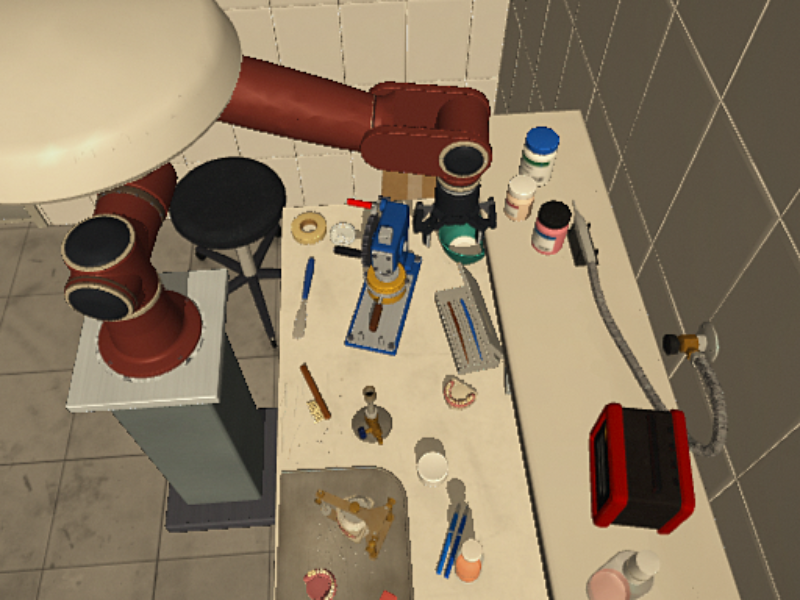

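The scene view, at 800x600, shows the red pawl pin at (300,209), the black crank at (307,268), the flask's wooden handle at (364,335) and the base front corners at (342,378) and (400,368). In the side view these are at (360,203), (348,252), (375,316) and (347,345)/(395,353). The press front points to world -y.

```bash
cat > m.py <<'E'
from h import *
D={n:np.load(f"{n}0.npz") for n in("scene","side")}
def cc(mask,near):
    n,l,s,c=cv2.connectedComponentsWithStats(mask.astype(np.uint8))
    i=min([k for k in range(1,n) if s[k,4]>=15],key=lambda k:np.hypot(*(c[k]-near)))
    return l==i,c[i]
def ray(n,uv):
    p=camera_params(n); f,cx,cy=K(p); Rm=cv2.Rodrigues(np.array(p["rvec"],float))[0]
    d=Rm.T@np.array([(uv[0]-cx)/f,(uv[1]-cy)/f,1]); return -Rm.T@np.array(p["tvec"]).ravel(),d/np.linalg.norm(d)
def tri(a,b):
    o,d=ray("scene",a);q,e=ray("side",b)
    s,t=np.linalg.lstsq(np.stack([d,-e],1),q-o,rcond=None)[0]
    return (o+s*d+q+t*e)/2,np.linalg.norm(o+s*d-q-t*e)
def plane(n,uv,z):
    o,d=ray(n,uv); return o+d*(z-o[2])/d[2]
near={"red":((192,134),(230,130)),"black":((196,172),(223,161)),"wood":((233,214),(240,202)),"blue":((222,200),(245,180)),"brass":((226,190),(247,182))}
def run():
  C={}
  for k,nn in near.items():
    for n,a in zip(("scene","side"),nn):
        im,d=D[n]["im"],D[n]["d"]; h=cv2.cvtColor(im,cv2.COLOR_RGB2HSV); H,S,V=[h[...,i].astype(int) for i in range(3)]
        m={"red":((H<6)|(H>174))&(S>190)&(V>90),"black":(V<40),"wood":(H<15)&(S>90)&(V<150)&(V>30)&(S<230),"blue":(H>100)&(H<125)&(S>130),"brass":(H>14)&(H<28)&(S>110)}[k]
        if k in("black","wood"): # local window
            w=np.zeros_like(m); w[a[1]-16:a[1]+17,a[0]-16:a[0]+17]=1; m=m&w
        mm,c=cc(m,a); P=pts(n,d)[mm]; C[k,n]=c
        y,x=np.nonzero(mm); r=cv2.minAreaRect(np.stack([x,y],1).astype(np.float32))
        print(k,n,mm.sum(),c.round(1),"med",np.median(P,0).round(4),"lo",np.percentile(P,3,0).round(4),"hi",np.percentile(P,97,0).round(4))
    print("  tri",*tri(C[k,"scene"],C[k,"side"]))
if __name__=="__main__": run()
E
python3 m.py
python3 - <<'E'
import numpy as np,cv2
o=[]
for n,(u,v) in (("scene",(170,110)),("side",(190,110))):
    im=np.load(f"{n}0.npz")["im"][v:v+150,u:u+100]; o.append(cv2.resize(im,None,fx=4,fy=4,interpolation=cv2.INTER_CUBIC))
cv2.imwrite("pics/c.png",np.hstack(o)[...,::-1])
E
```

```text
red scene 93 [191.2 133.2] med [0.4554 0.1401 0.2044] lo [0.4348 0.1312 0.1977] hi [0.475  0.1503 0.2085]
red side 62 [229.6 129.8] med [0.4571 0.1428 0.2052] lo [0.4341 0.1329 0.1991] hi [0.48   0.153  0.2109]
  tri [0.4575118  0.14871502 0.19725408] 0.0021680662852024413
black scene 307 [203.  170.9] med [0.4556 0.0614 0.1545] lo [0.4042 0.042  0.0093] hi [0.4861 0.1538 0.1848]
black side 81 [222.4 160.5] med [0.4279 0.0603 0.1579] lo [0.4041 0.0504 0.151 ] hi [0.4522 0.0713 0.1632]
  tri [0.43052152 0.03474466 0.18337288] 0.009555911135628226
wood scene 113 [232.9 213.9] med [ 0.4706 -0.0381  0.0575] lo [ 0.4602 -0.062   0.0484] hi [ 0.4832 -0.0082  0.0604]
wood side 82 [239.7 203. ] med [ 0.4736 -0.0357  0.0577] lo [ 0.4622 -0.0618  0.0475] hi [ 0.4858 -0.0076  0.0635]
  tri [ 0.47370591 -0.03096663  0.04815144] 0.0014377623239655822
blue scene 53 [212.  214.7] med [0.4353 0.0182 0.0113] lo [ 0.4163 -0.0415  0.0079] hi [0.458  0.0864 0.0138]
blue side 849 [252.7 160. ] med [0.527  0.0978 0.1785] lo [ 0.4624 -0.085   0.0082] hi [0.5689 0.1531 0.1886]
  tri [ 0.51163892  0.20200675 -0.1422209 ] 0.14189934586613961
brass scene 357 [225.4 187.7] med [0.4851 0.0364 0.07  ] lo [0.4612 0.0201 0.0546] hi [0.536  0.0818 0.0746]
brass side 259 [247. 180.] med [0.5017 0.0387 0.0705] lo [0.465  0.0214 0.0551] hi [0.5403 0.0796 0.0761]
  tri [0.50354415 0.06612754 0.03562763] 0.0011189081718082697
```

View pics/c.png

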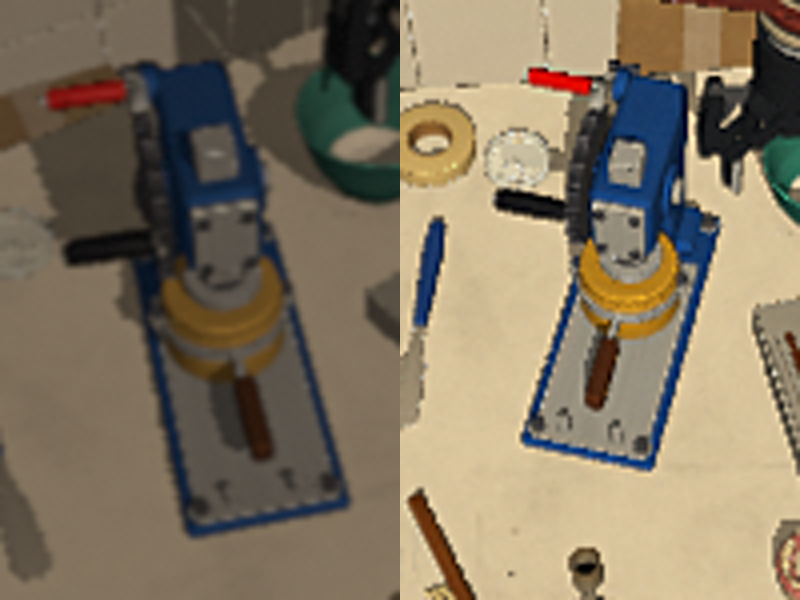

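The crop shows the red pin, black crank, wooden handle and the base's front corners clearly. The corners are at scene (217.5,243)/(257,236) and side (221,220.5)/(253,227). I'll get the press's pose from the corners and the pins.

```bash
cat > p.py <<'E'
from m import *
A=[((217.5,243),(220.8,220.5)),((257,235.8),(253.3,226.8))]
for a,b in A: print("corner tri",*tri(a,b),plane("scene",a,.010)[:2],plane("side",b,.010)[:2])
def axis(n,mask):
    P=pts(n,D[n]["d"])[mask]; m=np.median(P,0); P=P[np.linalg.norm(P-m,axis=1)<.04]
    c=P.mean(0); u=np.linalg.svd(P-c)[2][0]; u*=-np.sign(u[0]); t=(P-c)@u
    print(n,"axis",u.round(3),"yaw of press",np.degrees(np.arctan2(-u[0],u[1])).round(1),"ends",(c+u*t.max()).round(4),(c+u*t.min()).round(4))
for n,a,b in(("scene",(192,134),(195,172)),("side",(230,130),(221,160))):
    im=D[n]["im"]; h=cv2.cvtColor(im,cv2.COLOR_RGB2HSV).astype(int); H,S,V=h[...,0],h[...,1],h[...,2]
    axis(n,cc(((H<6)|(H>174))&(S>190)&(V>90),a)[0])
    P=pts(n,D[n]["d"])
    bl=(V<45)&(P[...,0]<.455)&(P[...,0]>.39)&(P[...,2]>.12)&(P[...,2]<.2)&(abs(P[...,1]-.06)<.04)
    axis(n,cc(bl,b)[0])
    w=P[(abs(P[...,1]-.09)<.2)&(P[...,0]>.4)&(P[...,0]<.6)&(P[...,2]>.18)&(P[...,2]<.195)&(H>95)&(H<130)&(S>120)]
    q=w[:,:2].astype(np.float32); r=cv2.minAreaRect(q); print("headtop",w.mean(0),r)
    # bed sides: blue rim
    w=P[(P[...,1]<.0)&(P[...,1]>-.12)&(P[...,0]>.4)&(P[...,0]<.6)&(P[...,2]>.003)&(P[...,2]<.03)]
    r=cv2.minAreaRect(w[:,:2].astype(np.float32)); print("bed",r)
    # flask lid top rim
    w=P[(abs(P[...,2]-.072)<.004)&(H>14)&(H<30)&(S>100)&(abs(P[...,0]-.5)<.06)&(abs(P[...,1]-.05)<.06)][:,:2]
    s=np.linalg.lstsq(np.c_[2*w,np.ones(len(w))],(w**2).sum(1),rcond=None)[0]; print("lid",w.min(0),w.max(0),s[:2])
E
python3 p.py
```

```text
corner tri [ 4.09005533e-01 -6.19966575e-02  3.98101477e-04] 0.00012348542471689368 [ 0.40672553 -0.06759844] [ 0.40946744 -0.06751326]
corner tri [ 0.51258166 -0.08960549 -0.00887009] 0.0023559366652088237 [ 0.50579607 -0.10111249] [ 0.5120137 -0.0987668]
scene axis [-0.937  0.349 -0.01 ] yaw of press 69.6 ends [0.4335 0.1483 0.2037] [0.4762 0.1325 0.2042]
scene axis [-0.951  0.308  0.009] yaw of press 72.0 ends [0.3999 0.0673 0.1557] [0.4565 0.0489 0.1552]
headtop [0.51136066 0.09845123 0.18385638] ((0.5119808316230774, 0.09529760479927063), (0.1265430748462677, 0.052317798137664795), 75.11725616455078)
bed ((0.5020171403884888, -0.05662669613957405), (0.11257891356945038, 0.195964053273201), 89.74465942382812)
lid [0.46139072 0.02069824] [0.53818722 0.09307903] [0.5002101  0.05881214]
side axis [-0.955  0.295  0.027] yaw of press 72.9 ends [0.4337 0.1504 0.2058] [0.4798 0.1362 0.2045]
side axis [-0.954  0.298  0.019] yaw of press 72.6 ends [0.4015 0.0694 0.1579] [0.4526 0.0534 0.1569]
headtop [0.51708308 0.10232439 0.18449901] ((0.5150800943374634, 0.09843789041042328), (0.13215237855911255, 0.05814524367451668), 75.00959777832031)
bed ((0.500359833240509, -0.05973426252603531), (0.11921608448028564, 0.19906267523765564), 89.9208984375)
lid [0.46401168 0.02024775] [0.54040276 0.08829937] [0.50257684 0.06019347]
```

Call:
jog_arm(
  targets=[
    [[0,0,-2.0],[0,0,0],100],
    [[5.8,-6.74,-2.0],[0,0,-9.06],100],
    [[5.8,-6.74,-2.0],[0,0,-9.06],100],
    [[5.8,-6.74,-2.0],[0,0,-9.06],100],
    [[5.8,-6.74,-2.0],[0,0,-9.06],100],
    [[5.8,-6.74,-2.0],[0,0,-9.06],100],
    [[5.8,-6.74,-2.0],[0,0,-9.06],100],
    [[5.8,-6.74,-2.0],[0,0,-9.06],100],
  ],
)

```text
time: 1.1
tool_pos: [0.4561, 0.1451, 0.2808]
tool_rot: [-0.0, 0.15, 0.989, -0.0]
contact_force: [-0.3, -0.2, -0.3]
gripper_width: 1.001
grasp_force: 0.0
```

```bash
cat >> h.py <<'E'
def wray(s,uv):
    p=camera_params("wrist"); f,cx,cy=K(p); x,y=uv[0]-cx,uv[1]-cy; r=np.hypot(x,y); t=r/f
    d=np.array([np.sin(t)*x/r,np.sin(t)*y/r,np.cos(t)]); H=p["hand_eye"]
    q=s["tool_rot"]; Rt=R.from_quat([q[1],q[2],q[3],q[0]]).as_matrix()
    return Rt@H[:3,3]+s["tool_pos"], Rt@H[:3,:3]@d
def wplane(s,uv,z):
    o,d=wray(s,uv); return o+d*(z-o[2])/d[2]
def wpts(s,d):
    out=np.full((384,512,3),np.nan); p=camera_params("wrist"); f,cx,cy=K(p); H=p["hand_eye"]
    v,u=np.mgrid[0:384,0:512]; x,y=u-cx,v-cy; r=np.hypot(x,y)+1e-9; t=r/f
    P=np.stack([np.tan(t)*x/r*d,np.tan(t)*y/r*d,d],-1)
    q=s["tool_rot"]; Rt=R.from_quat([q[1],q[2],q[3],q[0]]).as_matrix()
    return (P@H[:3,:3].T+H[:3,3])@Rt.T+s["tool_pos"]
E
cat > w.py <<'E'
import sys
from h import *
s=state(); im,d=grab_frame("wrist"); np.savez(sys.argv[1]+".npz",im=im,d=d,pos=s["tool_pos"],rot=s["tool_rot"])
cv2.imwrite(f"pics/{sys.argv[1]}.png",cv2.resize(im[...,::-1],(800,600)))
h=cv2.cvtColor(im,cv2.COLOR_RGB2HSV).astype(int); H,S,V=h[...,0],h[...,1],h[...,2]
m=((H<6)|(H>174))&(S>180)&(V>80); P=wpts(s,d)
n,l,st,c=cv2.connectedComponentsWithStats(m.astype(np.uint8))
for i in range(1,n):
    if st[i,4]>80:
        Q=P[l==i]; top=Q[Q[:,2]>np.percentile(Q[:,2],70)]
        print("red",st[i,4],c[i].round(),"mean",Q.mean(0).round(4),"top",top.mean(0).round(4),"lo",Q.min(0).round(4),"hi",Q.max(0).round(4),"plane.198",wplane(s,c[i],.198).round(4))
print(s["time"],s["tool_pos"].round(4),s["tool_rot"].round(3),s["joint_pos"].round(2))
E
python3 w.py w1
```

```text
red 1088 [256. 200.] mean [0.4554 0.1458 0.2075] top [0.4554 0.146  0.2114] lo [0.3855 0.1324 0.2002] hi [0.4819 0.1663 0.4238] plane.198 [0.4582 0.145  0.198 ]
1.1 [0.4561 0.1451 0.2808] [-0.     0.15   0.989 -0.   ] [ 0.15 -0.33  1.88 -0.    1.6  -1.12]
```

View pics/w1.png

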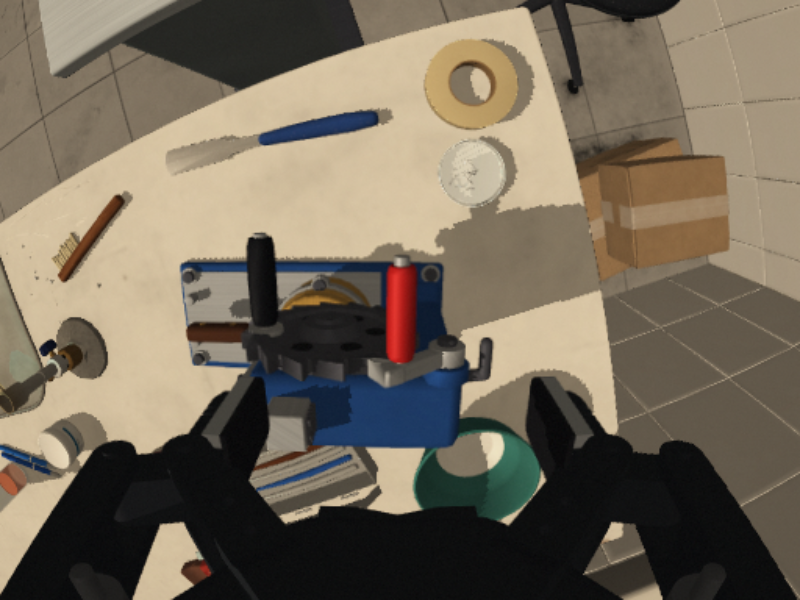

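The wrist view shows the red pin, at (401,310), aligned and centred between the fingers. The pawl nose is on the wheel and the rest hook is at right (487,358). I'll descend and grip.

Call:
jog_arm(
  targets=[
    [[0,0,2],[0,0,0],60],
    [[0,0,4.1],[0,0,0],50],
    [[0,0,4.1],[0,0,0],30],
    [[0,0,4.1],[0,0,0],5],
    [[0,0,4.1],[0,0,0],5],
    [[0,0,4.1],[0,0,0],5],
  ],
)

```text
time: 1.9
tool_pos: [0.4571, 0.1466, 0.1801]
tool_rot: [0.001, 0.153, 0.988, 0.002]
contact_force: [1.6, 6.2, -8.9]
gripper_width: 0.154
grasp_force: 58.4
```

Call:
jog_arm(
  targets=[
    [[0,0.18,-0.18],[0,0,0],5],
    [[0,0.38,-0.32],[0,0,0],5],
    [[0,0.61,-0.43],[0,0,0],5],
    [[0,0.61,-0.43],[0,0,0],5],
  ],
)

```text
time: 2.4
tool_pos: [0.4607, 0.1578, 0.1913]
tool_rot: [-0.001, 0.153, 0.988, -0.003]
contact_force: [-4.6, -7.8, -3.8]
gripper_width: 0.156
grasp_force: 58.8
```

Call:
jog_arm(
  targets=[
    [[0,0.24,-0.07],[0,0,0],5],
    [[0,0.49,-0.09],[0,0,0],5],
    [[0,0.74,-0.07],[0,0,0],5],
    [[0,0.98,0],[0,0,0],5],
    [[0,1.21,0.1],[0,0,0],5],
    [[0,1.42,0.25],[0,0,0],5],
    [[0,1.6,0.43],[0,0,0],5],
    [[0,1.6,0.43],[0,0,0],5],
  ],
)

```text
time: 3.4
tool_pos: [0.4742, 0.1966, 0.1842]
tool_rot: [0.001, 0.152, 0.988, -0.002]
contact_force: [-6.2, -7.7, 8.0]
gripper_width: 0.155
grasp_force: 66.2
```

Call:
jog_arm(
  targets=[
    [[0,0,0],[0,0,0],60],
    [[0,0,0],[0,0,0],70],
    [[0,0,-2],[0,0,0],80],
    [[0,0,-4],[0,0,0],80],
    [[0.2,-2.8,-4],[0,0,0],80],
    [[0.2,-5.6,-4],[0,0,0],80],
    [[0.2,-5.6,-3.5],[0,0,0],80],
    [[0.2,-5.6,-3.5],[0,0,0],80],
  ],
)

```text
time: 4.4
tool_pos: [0.4259, 0.0655, 0.2656]
tool_rot: [-0.0, 0.153, 0.988, 0.0]
contact_force: [-0.4, -0.3, -0.4]
gripper_width: 0.801
grasp_force: 0.0
```

```bash
python3 w.py w2; python3 - <<'E'
from h import *
z=np.load("w2.npz"); s={"tool_pos":z["pos"],"tool_rot":z["rot"]}; P=wpts(s,z["d"]); V=z["im"].max(-1)
m=(V<45)&(P[...,2]>.12)&(P[...,2]<.2)&(P[...,0]<.455)&(P[...,0]>.39)&(abs(P[...,1]-.06)<.035)
v,u=np.nonzero(m); Q=P[m]; print(m.sum(),u.mean(),v.mean(),"mean",Q.mean(0),"top",Q[Q[:,2]>np.percentile(Q[:,2],70)].mean(0),np.percentile(Q,[2,98],axis=0))
o=np.array([.5035,.0615]); px=np.array([.301,.954]);py=np.array([-.954,.301])
print("press frame top",[(Q[Q[:,2]>np.percentile(Q[:,2],70)].mean(0)[:2]-o)@a for a in(px,py)])
E
```

```text
red 827 [422. 206.] mean [0.4732 0.2006 0.1944] top [0.4735 0.2015 0.1993] lo [0.3554 0.087  0.1844] hi [0.4996 0.216  0.4086] plane.198 [0.4709 0.1987 0.198 ]
4.4 [0.4259 0.0655 0.2656] [-0.     0.153  0.988  0.   ] [-0.02 -0.46  1.99  0.    1.6  -1.28]
1059 254.72143531633617 189.03871576959395 mean [0.42599958 0.06510324 0.15757614] top [0.42691598 0.06440341 0.15963664] [[0.4014523  0.0511397  0.15158537]
 [0.45306978 0.0775732  0.16047883]]
press frame top [np.float64(-0.020281933693810855), np.float64(0.07393507843791162)]
```

View pics/w2.png

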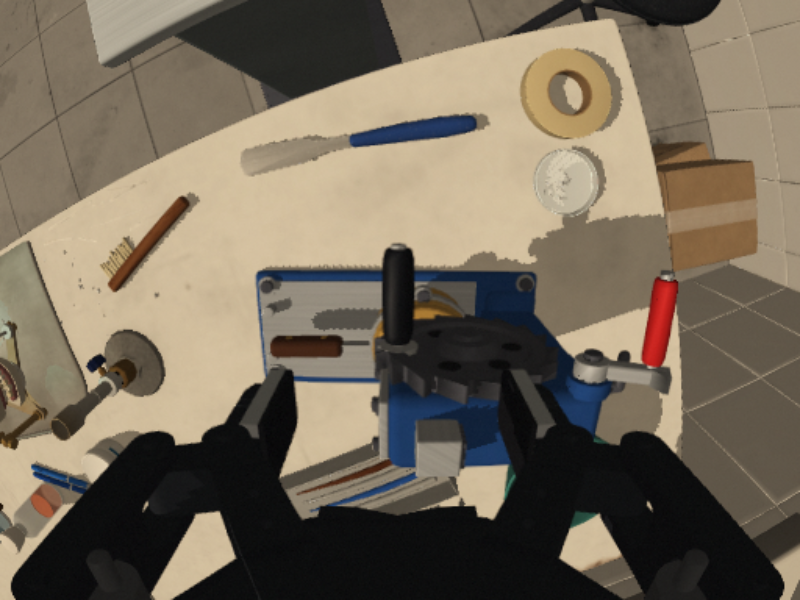

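The pawl pin, at (660,320), lies back on its rest, and the black crank, at (398,295), is centred between the fingers. I'll grip the crank a bit outboard so the gripper body clears the wheel.

Call:
jog_arm(
  targets=[
    [[0.44,0,2],[0,0,0],70],
    [[0.44,0,4],[0,0,0],60],
    [[0.44,0,5.4],[0,0,0],60],
    [[0.44,0,5.4],[0,0,0],30],
    [[0.44,0,5.4],[0,0,0],5],
    [[0.44,0,5.4],[0,0,0],5],
    [[0.44,0,5.4],[0,0,0],5],
  ],
)

```text
time: 5.32
tool_pos: [0.4163, 0.0691, 0.1327]
tool_rot: [0.001, 0.152, 0.988, 0.0]
contact_force: [-4.5, -2.0, 2.3]
gripper_width: 0.198
grasp_force: 59.1
```

Call:
jog_arm(
  targets=[
    [[0,0.05,-0.35],[0,0,0],5],
    [[0,0.18,-0.68],[0,0,0],5],
    [[0,0.37,-0.97],[0,0,0],5],
    [[0,0.37,-0.97],[0,0,0],5],
  ],
)

```text
time: 5.82
tool_pos: [0.419, 0.0777, 0.1567]
tool_rot: [0.001, 0.152, 0.988, -0.0]
contact_force: [-1.5, -3.6, -1.7]
gripper_width: 0.196
grasp_force: 59.9
```

Call:
jog_arm(
  targets=[
    [[0,0.25,-0.25],[0,0,0],5],
    [[0,0.54,-0.44],[0,0,0],5],
    [[0,0.87,-0.57],[0,0,0],5],
    [[0,1.22,-0.62],[0,0,0],5],
    [[0,1.57,-0.6],[0,0,0],5],
    [[0,1.88,-0.52],[0,0,0],5],
    [[0,2.09,-0.43],[0,0,0],5],
    [[0,2.09,-0.43],[0,0,0],5],
  ],
)

```text
time: 6.82
tool_pos: [0.4351, 0.1274, 0.168]
tool_rot: [0.001, 0.152, 0.988, -0.0]
contact_force: [-1.1, -4.4, -0.2]
gripper_width: 0.195
grasp_force: 60.1
```

Call:
jog_arm(
  targets=[
    [[0,0,0],[0,0,0],50],
    [[0,0,0],[0,0,0],60],
    [[0,0,-2],[0,0,0],60],
    [[0,0,-3.7],[0,0,0],60],
    [[-0.8,-2,-3.7],[0,0,1.3],60],
    [[-1.7,-4,-3.7],[0,0,2.6],60],
    [[-2.6,-6,-3.7],[0,0,3.9],60],
    [[-3.4,-8,-3.7],[0,0,5.2],60],
  ],
)

```text
time: 7.82
tool_pos: [0.4553, -0.09, 0.2593]
tool_rot: [0.001, 0.496, 0.868, 0.001]
contact_force: [0.3, 0.2, 0.8]
gripper_width: 0.601
grasp_force: 0.0
```

Call:
jog_arm(
  targets=[
    [[0,0,0],[0,0,6.05],60],
    [[0,0,0],[0,0,6.05],60],
    [[0,0,0],[0,0,6.05],60],
    [[0,0,0],[0,0,6.05],60],
    [[0,0,0],[0,0,6.05],60],
    [[0,0,0],[0,0,6.05],60],
  ],
)

```text
time: 8.57
tool_pos: [0.4552, -0.0884, 0.259]
tool_rot: [-0.0, 0.806, 0.592, 0.0]
contact_force: [-0.2, 0.2, -0.1]
gripper_width: 0.599
grasp_force: 0.0
```

Call:
jog_arm(
  targets=[
    [[0,0,1],[0,1.3,0],60],
    [[0,0,2],[0,2.5,0],60],
    [[0,0,2],[0,2.5,0],60],
  ],
)

```text
time: 8.95
tool_pos: [0.4532, -0.0894, 0.2058]
tool_rot: [-0.105, 0.795, 0.581, 0.139]
contact_force: [-0.5, 0.4, 0.7]
gripper_width: 0.598
grasp_force: 0.0
```

```bash
python3 w.py w3; python3 - <<'E'
from h import *
z=np.load("w3.npz"); s={"tool_pos":z["pos"],"tool_rot":z["rot"]}; P=wpts(s,z["d"]); h=cv2.cvtColor(z["im"],cv2.COLOR_RGB2HSV).astype(int);H,S,V=h[...,0],h[...,1],h[...,2]
q=z["rot"]; print(R.from_quat([q[1],q[2],q[3],q[0]]).as_matrix().round(3))
m=(H<16)&(S>90)&(P[...,2]>.04)&(P[...,2]<.068)&(abs(P[...,0]-.4725)<.04)&(abs(P[...,1]+.035)<.06)
Q=P[m]; print(m.sum(),Q.mean(0),np.percentile(Q,[2,50,98],axis=0)); T=Q[Q[:,2]>np.percentile(Q[:,2],40)]; c=T.mean(0); print(c,np.linalg.svd(T-c,full_matrices=False)[2][0])
r=cv2.minAreaRect(T[:,:2].astype(np.float32)); print(r)
n=z["im"]
E
```

```text
red 279 [500. 234.] mean [ 0.7955 -0.2247  0.0269] top [ 0.7965 -0.2258  0.0281] lo [ 0.7791 -0.2468  0.0228] hi [ 0.8176 -0.2042  0.03  ] plane.198 [ 0.626  -0.1469  0.198 ]
8.95 [ 0.4532 -0.0894  0.2058] [-0.105  0.795  0.581  0.139] [-0.56 -0.32  2.02  0.34  1.54 -0.28]
[[ 0.287  0.953  0.099]
 [ 0.894 -0.304  0.328]
 [ 0.343 -0.006 -0.939]]
799 [ 0.47439564 -0.03257866  0.05836844] [[ 0.46234209 -0.05962924  0.0544732 ]
 [ 0.47434928 -0.03256593  0.05864217]
 [ 0.48658451 -0.0048906   0.06030349]]
[ 0.47389978 -0.0323657   0.0592347 ] [-0.28753334 -0.95776392  0.00358362]
((0.4742770791053772, -0.03150258958339691), (0.056849125772714615, 0.012986445799469948), 74.01543426513672)
```

View pics/w3.png

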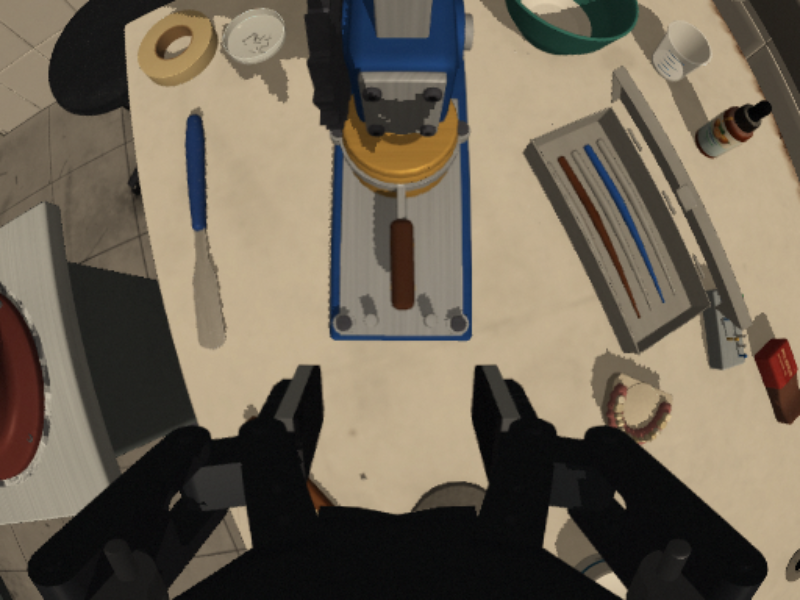

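The wrist view shows the handle, at (402,265), straight ahead along the tool's approach and nearly centred, with the stop pins at (370,310) and (430,310). I'll advance and grip.

Call:
jog_arm(
  targets=[
    [[-0.1,0.15,2],[0,0,0],60],
    [[-0.2,0.15,4],[0,0,0],50],
    [[-0.23,0.15,6],[0,0,0],50],
    [[-0.23,0.15,7.3],[0,0,0],50],
    [[-0.23,0.15,7.3],[0,0,0],50],
  ],
)

```text
time: 9.62
tool_pos: [0.4751, -0.0335, 0.0345]
tool_rot: [-0.104, 0.793, 0.584, 0.139]
contact_force: [-0.1, 0.3, -0.2]
gripper_width: 0.497
grasp_force: 0.0
```

```bash
python3 - <<'E'
from h import *
for n in("side",):
    im,d=grab_frame(n); cv2.imwrite("pics/s3.png",cv2.resize(im[100:240,170:330,::-1],None,fx=5,fy=4.2857,interpolation=cv2.INTER_CUBIC))
s=state(); print(s["tool_pos"],s["contact_force"],s["joint_pos"])
E
```

```text
[ 0.47650461 -0.03462828  0.03626909] [ 0.24131503 -0.3168151   1.3659592 ] [-0.43371097 -0.09327695  2.13813873  0.37648259  1.17023922 -0.29223699]
```

View pics/s3.png

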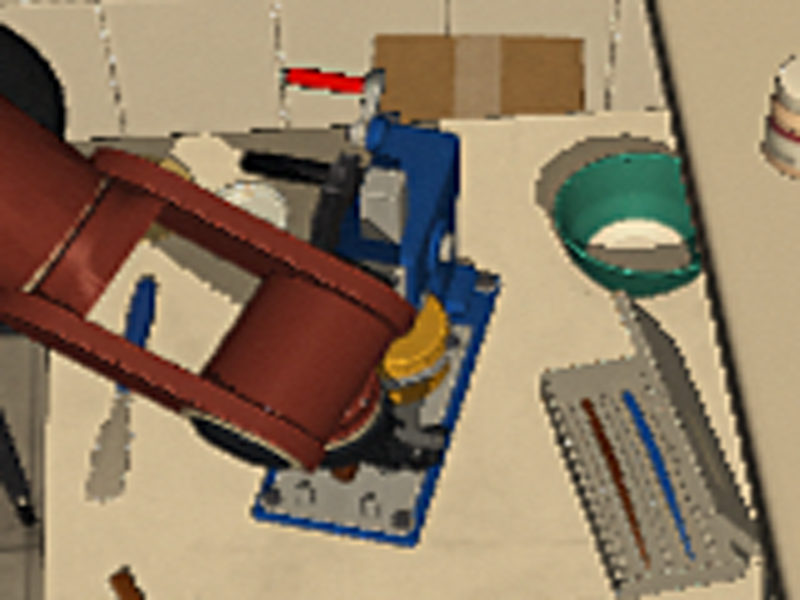

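The side view shows the red pin thrown back, at (325,80), the crank over the top toward +x, at (285,167), and the flask still in place. Now I'll close on the handle.

Call:
jog_arm(
  targets=[
    [[0,-0.1,0.12],[0,0,0],50],
    [[0,-0.1,0.12],[0,0,0],25],
    [[0,-0.1,0.12],[0,0,0],5],
    [[0,-0.1,0.12],[0,0,0],5],
    [[0,-0.1,0.12],[0,0,0],5],
  ],
)

```text
time: 10.3
tool_pos: [0.4742, -0.0342, 0.0338]
tool_rot: [-0.102, 0.794, 0.582, 0.14]
contact_force: [-3.6, -0.8, 5.7]
gripper_width: 0.173
grasp_force: 59.1
```

Call:
jog_arm(
  targets=[
    [[-0.2,0,-0.07],[0,0,0],5],
    [[-0.56,0,-0.2],[0,0,0],5],
    [[-1.0,0.01,-0.36],[0,0,0],5],
    [[-1.0,0.01,-0.36],[0,0,0],5],
  ],
)

```text
time: 10.8
tool_pos: [0.4666, -0.0598, 0.0335]
tool_rot: [-0.102, 0.794, 0.582, 0.141]
contact_force: [-1.9, 1.1, 8.1]
gripper_width: 0.175
grasp_force: 59.3
```

Call:
jog_arm(
  targets=[
    [[-0.3,0,-0.13],[0,0,0],5],
    [[-0.7,0,-0.28],[0,0,0],5],
    [[-1.1,0.01,-0.42],[0,0,0],5],
    [[-1.5,0.01,-0.57],[0,0,0],5],
    [[-1.9,0.01,-0.71],[0,0,0],5],
    [[-2.2,0.02,-0.82],[0,0,0],5],
    [[-2.2,0.02,-0.82],[0,0,0],5],
  ],
)

```text
time: 11.68
tool_pos: [0.449, -0.1157, 0.0335]
tool_rot: [-0.103, 0.794, 0.582, 0.14]
contact_force: [-0.9, 2.3, 6.6]
gripper_width: 0.178
grasp_force: 59.1
```

Call:
jog_arm(
  targets=[
    [[-0.15,0,-0.055],[0,0,0],5],
    [[-0.3,0,-0.11],[0,0,0],5],
    [[-0.3,0,-0.11],[0,0,0],5],
  ],
)

```text
time: 12.05
tool_pos: [0.4467, -0.1226, 0.0334]
tool_rot: [-0.103, 0.794, 0.582, 0.141]
contact_force: [0.2, 3.1, 5.6]
gripper_width: 0.177
grasp_force: 58.8
```

Call:
jog_arm(
  targets=[
    [[-0.08,0,-0.03],[0,0,0],5],
    [[-0.08,0,-0.03],[0,0,0],5],
  ],
)

```text
time: 12.3
tool_pos: [0.4461, -0.1242, 0.0334]
tool_rot: [-0.103, 0.794, 0.582, 0.141]
contact_force: [2.4, 5.2, 4.6]
gripper_width: 0.17
grasp_force: 58.7
```

Call:
jog_arm(
  targets=[
    [[-0.08,0,-0.03],[0,0,0],5],
    [[-0.08,0,-0.03],[0,0,0],5],
  ],
)

```text
time: 12.55
tool_pos: [0.4458, -0.1245, 0.0331]
tool_rot: [-0.104, 0.794, 0.581, 0.143]
contact_force: [6.4, 11.2, 2.3]
gripper_width: 0.175
grasp_force: 58.9
```

Call:
jog_arm(
  targets=[
    [[-0.08,0,-0.03],[0,0,0],5],
    [[-0.08,0,-0.03],[0,0,0],5],
  ],
)

```text
time: 12.8
tool_pos: [0.445, -0.1248, 0.0327]
tool_rot: [-0.106, 0.794, 0.581, 0.144]
contact_force: [8.6, 16.9, 0.5]
gripper_width: 0.175
grasp_force: 59.3
```

Firm contact with the pins. I'll relax the pull, release gently and back off along the tool axis.

Call:
jog_arm(
  targets=[
    [[0.13,0,0.05],[0,0,0],5],
    [[0.13,0,0.05],[0,0,0],30],
    [[0.13,0,0.05],[0,0,0],50],
    [[0.13,0,0.05],[0,0,0],50],
    [[0.13,0,-1.5],[0,0,0],50],
    [[0.13,0,-3.5],[0,0,0],50],
    [[0.13,0,-6],[0,0,0],50],
    [[0.13,0,-6],[0,0,0],50],
  ],
)

```text
time: 13.8
tool_pos: [0.4323, -0.1786, 0.1808]
tool_rot: [-0.097, 0.795, 0.582, 0.141]
contact_force: [0.1, -1.0, -0.9]
gripper_width: 0.501
grasp_force: 0.0
```

```bash
python3 - <<'E'
from h import *
s=state(); im,d=grab_frame("wrist"); ss,d2=grab_frame("side")
cv2.imwrite("pics/f.png",np.hstack([cv2.resize(im,(400,300)),cv2.resize(ss[90:240,160:360],(400,300),interpolation=cv2.INTER_CUBIC)])[...,::-1])
P=wpts(s,d); h=cv2.cvtColor(im,cv2.COLOR_RGB2HSV).astype(int);H,S,V=h[...,0],h[...,1],h[...,2]
m=(H>14)&(H<30)&(S>110)&(P[...,2]>.05)&(P[...,2]<.09)&(abs(P[...,0]-.475)<.07)&(abs(P[...,1]+.03)<.08); Q=P[m]
t=Q[Q[:,2]>np.median(Q[:,2])-.002]; A=np.c_[t[:,:2]-t[:,:2].mean(0),np.ones(len(t))]; print("lid plane slope",np.linalg.lstsq(A,t[:,2],rcond=None)[0],t[:,2].min(),t[:,2].max(),(t.min(0)+t.max(0))/2)
o=np.array([.5035,.0615]);px=np.array([.299,.954]); print("flask x along press",((t.min(0)+t.max(0))[:2]/2-o)@px)
print(s["time"],s["tool_pos"],s["contact_force"])
E
```

```text
lid plane slope [0.00093161 0.00167346 0.07209788] 0.0697374859579786 0.07453663981761999 [ 0.47534693 -0.02850636  0.07213706]
flask x along press -0.09428383952127425
13.8 [ 0.43232171 -0.17859841  0.18082819] [ 0.11613443 -1.01579584 -0.94506252]
```

View pics/f.png

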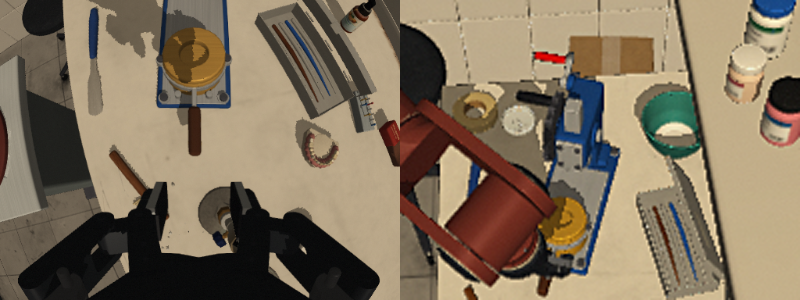

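The flask, at (195,58) in the wrist half, is flat with its strap against both pins. Its measured position is x ≈ -94 mm. The pawl and crank stay back, and nothing is touched, so I'll hand the job in.

```bash
python3 -c "
from plant import *
print(job_done())"
```

```text
the job is handed in; nothing more can be done
None
```

The job is handed in, but no verdict came back: the pawl is thrown back on its rest, the wheel is cranked to about 2.06 rad (commanded) with the ram up, and the flask is flat against the front stop pins and released, at about 14 s on the robot's clock.

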